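# Clock a two-lug seal carrier into a turbocharger housing

## Robot

A 6-joint arm with a two-finger parallel gripper is mounted at the origin on the work surface. World frame = base frame: x ahead of the robot, y to its left, z up, the work surface at z = 0. Lengths are in m, angles in rad, forces in N, time in s.
With the tool pointing down it reaches from about 0.35 to 0.975 m from the base axis. Payload 4.9 kg.
Tool frame: the origin (TCP) lies at the very end of the fingers, on their centre line; the grasp point (between the pads) lies 19 mm behind it; z points along the fingers, x is the direction in which the jaws open and shut, and the axes are right-handed (so a half turn about z gives the same grasp; the last joint's range is limited). The gripper opens to 85 mm and grips with 20 to 120 N. Pads are 22 mm wide; open, the fingers measure 114 mm over their backs; the gripper's body (76 mm by 85 mm) begins 54 mm behind the grasp point. The pads swing forward as they close: fully open they stand 13 mm farther back than shut.
Start: joints at [0.987, 0.053, 1.613, -0, 1.476, -0.119], TCP at [0.28, 0.559, 0.231] pointing down, gripper open.
Joint ranges: [-3.01, 3.01], [-1.01, 2.22], [0.06, 2.58], [-1.02, 4.17], [0.09, 2.62], [-3.14, 3.14]. Speed limits (rad/s): [2.57, 2.57, 3.14, 3.14, 3.14, 3.14].

## Interface

Orientations are given as a rotation vector (axis times angle).
In Python, from station import ctrl, get_image, calibration, job gives the robot as it stands.
- The arm moves only by the tool jog_arm, never from a script. Its argument "deltas" is a list of rows, each a list of 3 entries, a list of its own where there are three numbers: the turn, a rotation vector about the tool's x, y, z in degrees, then the shift along the tool's x, y, z in m, then the finger opening in m, from 0 to 0.0854. In form: [[[ax, ay, az], [tx, ty, tz], gripper], ...]. A call has 1 to 12 rows; each row is the pose to reach, as a shift and turn from the pose commanded when the call began, along the tool's axes at that moment; what a row does not reach only later rows make up. A row lasts 1/12 s, in which the tool goes at most 41.7 mm and 7.16 degrees, less where a joint would pass 70% of its speed; a pose out of reach is approached as far as the arm can. A call with a gripper value outside its range is refused whole. The fingers move at their own pace and stop on an object; "squeeze" is the grip in N (left out, the last holds). Time passes only in rows, so rows that repeat a pose let the fingers close. It gives the time, the measured TCP pose, the force and the opening at its end, in the units of the state.
- ctrl.get_obs(): the state, without advancing time (a new reading comes with each control period).
- get_image(name): name is "side" or "top"; returns the picture (480x640x3 uint8, red, green, blue); there is no depth.
- calibration(name): a dict with "mtx" (3x3 intrinsics, pixels), "origin" and "rotation" of the camera in the world. Camera axes: x right, y up, looking along -z (the intrinsics and any distortion apply to the point x, -y, -z); pixel columns grow to the right and rows downward; lengths in m; the calibration is good to about 2 mm. A picture is of the moment at which its call begins. calibration takes no time and is no camera call.
- job.finish_job(): hands the job in, once; it reports no verdict.
The state is a dict: "t": time; "q": joint angles; "dq": joint speeds; "effort": joint torques, N m; "tool_pos": TCP position; "tool_rot": TCP orientation; "contact_force": force on the tool from outside, world axes, zero at the start; "wrist_torque": the same for the moment, N m; "opening": finger opening in m.
Only numpy, scipy, OpenCV 4.12 (cv2) and the standard library are available. Lean on these libraries where they do the work, as an engineer would, in place of code of your own. Each camera call takes 0.05 s, during which the arm holds its last target.

## Task

Fit the seal carrier that has two lugs into the turbocharger housing: set it in the mouth with its lugs resting on the rim about an eighth of a turn away from the two notches, pause a moment, then turn it under light pressure until the lugs find the notches and it drops fully home. Let go of it there, and leave the three-lug carrier where it stands.

Things in the scene. Friction and masses are not known exactly. Their poses are not given: they have to be found in the camera images.
- carrier: Loose two-lug seal carrier, bare aluminium, 0.3-0.6 kg. Origin: centre of underside, z up. Foot 52 mm across, widening to 68 at 12 mm up; body 68 across from 12 to 26 mm up, with lugs along +x and -x, 14 mm wide, reaching 52 mm from the axis, same heights; on top a grip block 26 mm thick (y), 44 long (x), 26 to 76 mm up: take it by its +y and -y faces. Alike after a half turn.
- housing: Turbocharger housing, dark round iron casting, 152 mm across, 50 high, fixed, mouth up. Origin: centre of underside, z up. Round bore 78 mm across from the flat rim (50 up) to a floor 24 up; two notches along +x and -x, 32 mm wide, reaching 58 mm from the axis, as deep as the bore. The carrier's foot enters the bore (5 mm side play) until its lugs meet the rim.
- seat (a point): Centre of the bore's floor, 24 mm above the housing's origin, axes as the housing's. Lugs on the rim: the carrier's origin is 14 mm above this point. Turned so that its x axis lies along the housing's x, either way round (about 10 degrees of play), it drops until its origin is at this point and its flat top is flush with the rim.
- carrier_three: The other seal carrier, loose, same metal, sizes and grip block (76 mm high), but with three lugs 120 degrees apart, one along its +x. It does not fit this housing. Origin: centre of its underside, z up.
Not all that is in view belongs to the job. Leave any blue or green look-alike of the carrier alone.

How it is judged:
On the way:
1. the two-lug carrier is set in the housing's mouth, its lugs down on the rim and at least 17 degrees away from the notches (horizontal distance between carrier and housing below 0.012 m and z of carrier in the frame of housing between 0.033 and 0.043 m and angle between the x axis of carrier and the x axis of housing, either way round above 0.3 rad), for 0.2 s.
At the end, for the whole second after the job is handed in: The two-lug carrier sits fully home in the housing, within 4 mm of the bottom of its seat, lugs in the notches, within 12 mm of the bore's axis and 4 degrees of upright, at rest and released; the three-lug carrier is within 30 mm of where it stood (horizontal distance between carrier and housing below 0.012 m and z of carrier in the frame of housing below 0.028 m and angle between the x axis of carrier and the x axis of housing, either way round below 0.4 rad and angle between carrier's own z axis and vertical below 0.07 rad and linear speed of carrier below 0.02 m/s and distance of carrier_three from where it was at the start of the episode below 0.03 m); the robot touches nothing.
It fails at once if the carrier is pressed against the housing with more than 60 N (contact force between carrier and housing above 60 N).
It also fails if it takes over 42 s, if anything falls off the work surface, if the arm or the gripper's body presses on something with over 40 N, if the wrist force passes 120 N, or if a joint passes its speed limit or range.

## Working session

There is one attempt and no reset: what is moved stays moved. The work goes in short steps, Python scripts to look and compute and a tool call to move; the robot and the scene stay as the last step left them, time stands still between calls to the robot, and variables do not carry over. Pictures are saved under pics/ and viewed, and the job is handed in when it is done.

Besides the shell and the picture viewer there is one more tool, called as a command line: name --argument value ..., lists and objects as JSON in quotes. jog_arm: Moves the arm, as the interface text tells. Its arguments: {"type":"object","properties":{"deltas":{"type":"array","items":{"type":"array"}},"squeeze":{"type":"number"}},"required":["deltas"]}

```bash
mkdir -p pics; ls
python3 - <<'E'
from station import ctrl,get_image,calibration,job
import cv2
for n in("side","top"):
    im=get_image(n); cv2.imwrite(f"pics/{n}0.png",im[:,:,::-1])
    c=calibration(n); print(n,c)
o=ctrl.get_obs(); print(o)
E
```

```text
pics
side {'mtx': array([[488.6661208 ,   0.        , 310.20824359],
       [  0.        , 488.6661208 , 242.94911177],
       [  0.        ,   0.        ,   1.        ]]), 'origin': array([ 0.38497938, -0.80500903,  0.60867499]), 'rotation': array([ 1.00837541, -0.05414039, -0.07493434])}
top {'mtx': array([[529.37714594,   0.        , 323.28350536],
       [  0.        , 529.37714594, 234.16094635],
       [  0.        ,   0.        ,   1.        ]]), 'origin': array([0.32567072, 0.05958502, 0.99801476]), 'rotation': array([ 0.11757324, -0.13418962, -1.56127542])}
{'t': 0.1, 'q': array([ 9.87025204e-01,  5.33072668e-02,  1.61417211e+00,  7.19773318e-06,
        1.47602864e+00, -1.19043203e-01]), 'dq': array([-0.00029754, -0.00252141, -0.00243878,  0.00116065, -0.00073329,
       -0.00029903]), 'effort': array([-2.58966480e-05, -3.94904780e+01, -3.71363533e+01, -1.27777735e-04,
        3.92377362e-03,  1.39770145e-05]), 'tool_pos': array([0.27981343, 0.55821808, 0.23016658]), 'tool_rot': array([ 2.67260982,  1.64976806, -0.00273376]), 'contact_force': array([ 0.31421085,  0.06692537, -0.71196084]), 'wrist_torque': array([0.03096071, 0.02650913, 0.03325089]), 'opening': 0.08571456143061232}
```

View pics/side0.png

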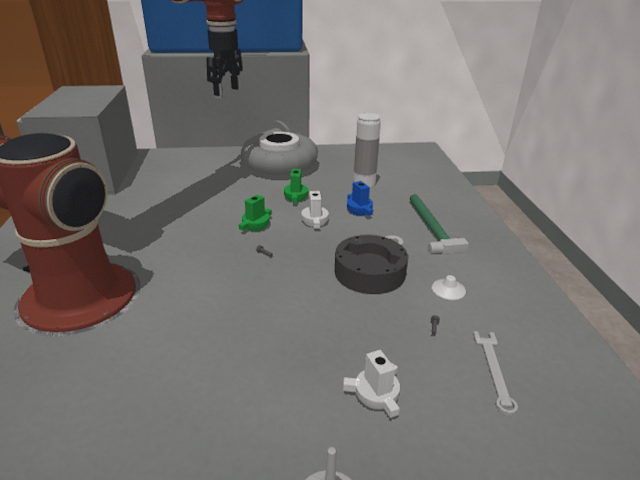

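View pics/top0.png

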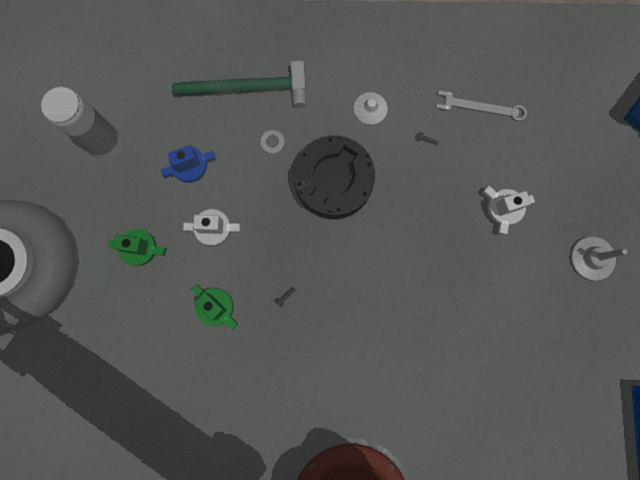

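Candidates in the top view:
- White (211,227): two opposite lugs visible.
- White (508,207): three lugs.
- Blue (187,163), green (136,247) and green (213,306): look-alikes.

I choose the white one at (211,227), seen at side (315,212), and will check it in a close crop together with the housing at (332,177).

Run:
```python
import cv2,numpy as np
t=cv2.imread("pics/top0.png")
a=cv2.resize(t[195:260,170:255],None,fx=4.5,fy=4.5,interpolation=cv2.INTER_CUBIC)
b=t[130:225,283:383]
b=np.clip(b.astype(float)*2.5,0,255).astype(np.uint8)
b=cv2.resize(b,None,fx=4,fy=4,interpolation=cv2.INTER_CUBIC)
h=max(a.shape[0],b.shape[0]); out=np.zeros((h,a.shape[1]+b.shape[1],3),np.uint8)
out[:a.shape[0],:a.shape[1]]=a; out[:b.shape[0],a.shape[1]:]=b
cv2.imwrite("pics/crop0.png",out)
s=cv2.imread("pics/side0.png")
a=cv2.resize(s[180:235,290:345],None,fx=6,fy=6,interpolation=cv2.INTER_CUBIC)
b=np.clip(s[225:300,325:420].astype(float)*2.5,0,255).astype(np.uint8);b=cv2.resize(b,None,fx=4.4,fy=4.4,interpolation=cv2.INTER_CUBIC)
out=np.zeros((330,a.shape[1]+b.shape[1],3),np.uint8);out[:a.shape[0],:a.shape[1]]=a; out[:b.shape[0],a.shape[1]:]=b
cv2.imwrite("pics/crop1.png",out)
```

```text
(no output)
```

View pics/crop0.png

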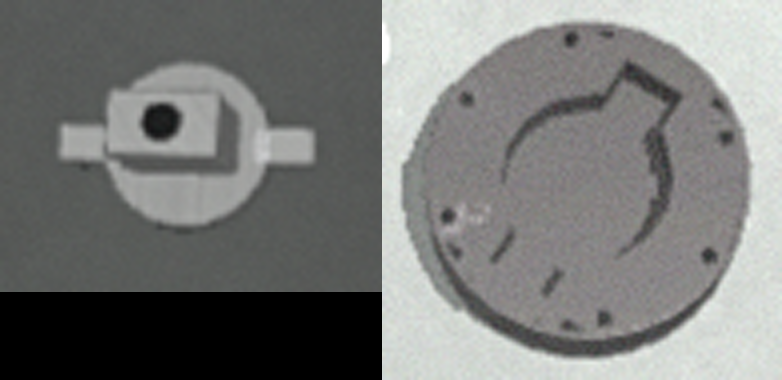

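View pics/crop1.png

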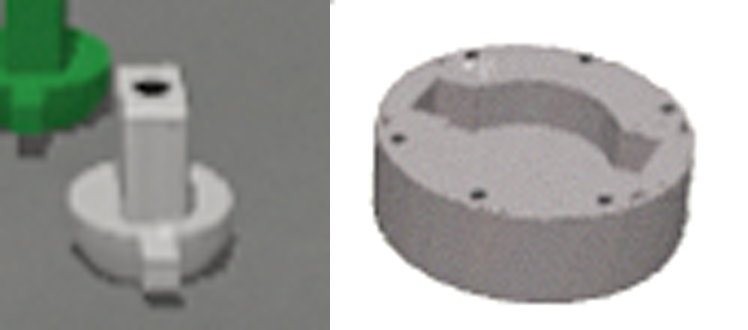

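The crop confirms it: the chosen part has exactly two opposite lugs and the block long axis along the lugs, and the housing's notches run upper-right to lower-left. Now I measure.

```bash
cat > h.py <<'E'
import numpy as np,cv2
from scipy.spatial.transform import Rotation as R
from station import calibration
C={n:calibration(n) for n in("side","top")}
def ray(n,p,z):
    c=C[n];p=np.atleast_2d(np.array(p,float));M=c["mtx"]
    d=np.c_[(p[:,0]-M[0,2])/M[0,0],-(p[:,1]-M[1,2])/M[1,1],-np.ones(len(p))]
    d=R.from_rotvec(c["rotation"]).apply(d);o=c["origin"]
    return o+d*((z-o[2])/d[:,2])[:,None]
def proj(n,X):
    c=C[n];M=c["mtx"];v=R.from_rotvec(c["rotation"]).inv().apply(np.atleast_2d(X)-c["origin"])
    return np.c_[M[0,0]*v[:,0]/-v[:,2]+M[0,2],M[1,1]*-v[:,1]/-v[:,2]+M[1,2]]
E
python3 - <<'E'
from h import *
t=cv2.imread("pics/top0.png");o=np.array([170,195]);
tips=o+np.array([[60,142],[315,146]])/4.5
print("tips z26",ray("top",tips,.026))
hole=o+np.array([160,121])/4.5; print("hole z76",ray("top",[hole],.076))
cor=o+np.array([[108,90],[220,95],[217,157],[108,152]])/4.5
P=ray("top",cor,.076);print("block",P.mean(0),P, np.degrees(np.arctan2(*(P[1]-P[0])[1::-1])),np.degrees(np.arctan2(*(P[2]-P[3])[1::-1])))
# side view of block top
sc=np.array([290,180])+np.array([[117,67],[182,67],[186,117],[124,117]])/6
P=ray("side",sc,.076);print("side block",P.mean(0),P)
print("side hole",ray("side",[[290+152/6,180+88/6]],.076))
# housing
ho=np.array([283,130]);
b=lambda a:ho+(np.array(a)-[382,0])/4
n=ray("top",b([[627,63],[681,98]]),.05);print("notch end",n,n.mean(0))
# bolt holes on rim
bh=b([[571,39],[467,98],[448,216],[604,318],[709,255],[727,138]])
H=ray("top",bh,.05);print("bolts",H,H.mean(0))
e=[b([571,22])]
# outer rim edge pts (top edge visible)
rim=ray("top",b([[428,165],[445,118],[480,70],[520,38],[588,22],[650,34],[700,65],[735,115],[748,180],[735,240]]),.05)
A=np.c_[2*rim[:,:2],np.ones(len(rim))];s=np.linalg.lstsq(A,(rim[:,:2]**2).sum(1),rcond=None)[0]
print("rim centre",s[:2],"r",np.sqrt(s[2]+s[0]**2+s[1]**2))
ax=n.mean(0)[:2]-s[:2];print("notch dist",np.linalg.norm(ax),"ang",np.degrees(np.arctan2(ax[1],ax[0])))
l=ray("top",b([[513,230],[492,262],[563,268],[543,297],[607,100],[627,63],[655,132],[681,98]]),.05)
for i in(0,2,4,6):
    d=l[i+1]-l[i];print("edge ang",np.degrees(np.arctan2(d[1],d[0])))
sh=np.array([325,225])+(np.array([[472,55],[586,59],[668,108],[605,200],[478,194],[398,139]])-[330,0])/4.4
S=ray("side",sh,.05);print("side bolts",S.mean(0),S)
E
```

```text
tips z26 [[0.49557183 0.30990874 0.026     ]
 [0.49461906 0.20469698 0.026     ]]
hole z76 [[0.49547129 0.25828038 0.076     ]]
block [0.49450866 0.25696594 0.076     ] [[0.50772352 0.27918454 0.076     ]
 [0.50603416 0.23515388 0.076     ]
 [0.48129106 0.23542621 0.076     ]
 [0.4829859  0.27809912 0.076     ]] -92.19723348751135 -92.2744123857099
side block [0.4966217  0.25402258 0.076     ] [[0.48436224 0.27734363 0.076     ]
 [0.51100964 0.27557909 0.076     ]
 [0.50786465 0.2307577  0.076     ]
 [0.48325027 0.2324099  0.076     ]]
side hole [[0.49684881 0.25725648 0.076     ]]
notch end [[ 0.64645196  0.01162349  0.05      ]
 [ 0.629717   -0.01348725  0.05      ]] [ 0.63808448 -0.00093188  0.05      ]
bolts [[ 0.65789681  0.03777781  0.05      ]
 [ 0.62887245  0.08603152  0.05      ]
 [ 0.57239695  0.09417174  0.05      ]
 [ 0.52498775  0.02230884  0.05      ]
 [ 0.5548957  -0.02595893  0.05      ]
 [ 0.61063122 -0.03473733  0.05      ]] [0.59161348 0.02993227 0.05      ]
rim centre [0.59237227 0.02870524] r 0.07343144183508717
notch dist 0.05447903432615032 ang -32.95701676814716
edge ang 147.86382469794887
edge ang 146.32382540042454
edge ang -27.4040199880946
edge ang -36.421895101232195
side bolts [0.59306889 0.03119555 0.05      ] [[ 0.57382482  0.09471565  0.05      ]
 [ 0.6298253   0.08694942  0.05      ]
 [ 0.65958374  0.03991657  0.05      ]
 [ 0.61247141 -0.03294051  0.05      ]
 [ 0.55623668 -0.02415952  0.05      ]
 [ 0.52647138  0.02269169  0.05      ]]
```

```bash
cat >> h.py <<'E'
def delta(target,yaw):
    "tool-frame shift and turn (deg) from the measured pose to tool-down pose with tool x at yaw deg"
    from station import ctrl
    o=ctrl.get_obs();r=R.from_rotvec(o["tool_rot"])
    x=np.array([np.cos(np.radians(yaw)),np.sin(np.radians(yaw)),0]);z=np.array([0,0,-1.]);y=np.cross(z,x)
    g=R.from_matrix(np.c_[x,y,z])
    print("t",o["t"],"pos",o["tool_pos"].round(4),"yaw",np.degrees(np.arctan2(*r.as_matrix()[1::-1,0])).round(2),"F",o["contact_force"].round(1),"open",round(o["opening"],4))
    print("shift",r.inv().apply(np.array(target)-o["tool_pos"]).round(4),"turn",np.degrees((r.inv()*g).as_rotvec()).round(2))
E
python3 - <<'E'
from h import *
delta([.4955,.257,.12],-2)
E
```

```text
t 0.1 pos [0.2798 0.5582 0.2302] yaw 63.37 F [ 0.3  0.1 -0.7] open 0.0857
shift [-0.1724  0.3278  0.1104] turn [5.000e-02 1.000e-01 6.537e+01]
```

jog_arm --deltas '[[[0, 0, 3], [-0.008, 0.015, 0.004], 0.085], [[0, 0, 8], [-0.022, 0.042, 0.013], 0.085], [[0, 0, 14], [-0.038, 0.073, 0.024], 0.085], [[0, 0, 21], [-0.055, 0.105, 0.035], 0.085], [[0, 0, 28], [-0.073, 0.139, 0.046], 0.085], [[0, 0, 35], [-0.091, 0.173, 0.057], 0.085], [[0, 0, 42], [-0.109, 0.207, 0.068], 0.085], [[0, 0, 48], [-0.127, 0.241, 0.079], 0.085], [[0, 0, 54], [-0.143, 0.272, 0.09], 0.085], [[0, 0, 60], [-0.157, 0.299, 0.1], 0.085], [[0, 0, 64], [-0.167, 0.319, 0.107], 0.085], [[0, 0, 65.4], [-0.172, 0.328, 0.11], 0.085]]'

```text
t: 1.1
tool_pos: [0.4966, 0.2552, 0.1194]
tool_rot: [3.139, -0.063, -0.004]
contact_force: [-0.5, -0.3, 0.8]
opening: 0.085
```

Run:
```python
from h import *
from station import get_image
for n in("side","top"): cv2.imwrite(f"pics/{n}1.png",get_image(n)[:,:,::-1])
a=cv2.imread("pics/side1.png")[100:280,220:400];b=cv2.imread("pics/top1.png")[140:320,120:300]
cv2.imwrite("pics/c1.png",cv2.resize(np.hstack([a,b]),None,fx=2.2,fy=2.2))
delta([.4955,.257,.036],-2)
```

```text
t 1.2 pos [0.4962 0.2567 0.1202] yaw -2.12 F [-0.5  0.4 -0.6] open 0.085
shift [-0.0005 -0.0003  0.0842] turn [ 0.04  0.12 -0.12]
```

View pics/c1.png

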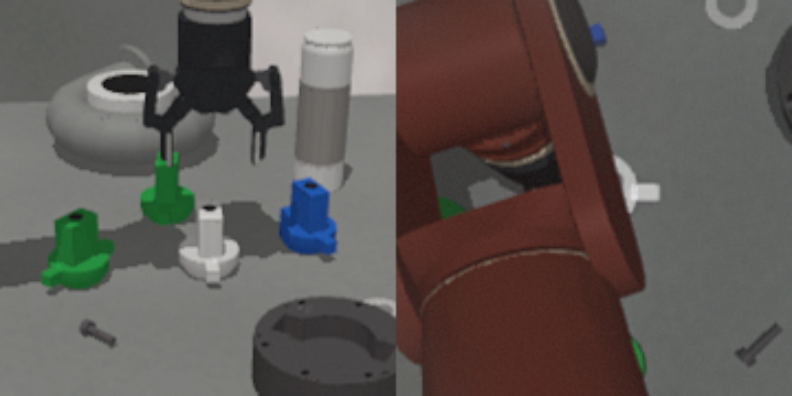

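The open jaws straddle the block in the side view: fingers at crop columns 167 and 258, block at 210. I descend and close.

jog_arm --deltas '[[[0, 0, 0], [0, 0, 0.012], 0.085], [[0, 0, 0], [0, 0, 0.032], 0.085], [[0, 0, 0], [0, 0, 0.055], 0.085], [[0, 0, 0], [0, 0, 0.074], 0.085], [[0, 0, 0], [0, 0, 0.084], 0.085], [[0, 0, 0], [0, 0, 0.084], 0.06], [[0, 0, 0], [0, 0, 0.084], 0.015], [[0, 0, 0], [0, 0, 0.084], 0.015], [[0, 0, 0], [0, 0, 0.084], 0.015], [[0, 0, 0], [0, 0, 0.084], 0.015], [[0, 0, 0], [0, 0, 0.084], 0.015], [[0, 0, 0], [0, 0, 0.084], 0.015]]' --squeeze 60

```text
t: 2.2
tool_pos: [0.4968, 0.2584, 0.0389]
tool_rot: [-3.14, 0.056, -0.002]
contact_force: [-3.2, 1.6, 5.7]
opening: 0.0256
```

jog_arm --deltas '[[[0, 0, 0], [0, 0, 0], 0.015], [[0, 0, 0], [0, 0, 0], 0.015], [[0, 0, 0], [0, 0, -0.01], 0.015], [[0, 0, 0], [0, 0, -0.03], 0.015], [[0, 0, 0], [0, 0, -0.055], 0.015], [[0, 0, 0], [0, 0, -0.075], 0.015], [[0, 0, 0], [0, 0, -0.084], 0.015], [[0, 0, 0], [0, 0, -0.084], 0.015]]'

```text
t: 2.87
tool_pos: [0.4978, 0.2583, 0.124]
tool_rot: [-3.139, 0.056, -0.008]
contact_force: [0.2, -0.3, -4.1]
opening: 0.025
```

Run:
```python
from h import *
from station import get_image
cv2.imwrite(f"pics/side2.png",get_image("side")[:,:,::-1])
a=cv2.imread("pics/side2.png")[100:300,220:420]
cv2.imwrite("pics/c2.png",cv2.resize(a,None,fx=2.8,fy=2.8))
delta([.5925,.0305,.12],12)
```

```text
t 2.9167 pos [0.4967 0.2579 0.1219] yaw -2.04 F [ 0.3 -0.  -4.6] open 0.0254
shift [0.1039 0.2239 0.002 ] turn [ -0.02  -0.1  -14.04]
```

View pics/c2.png

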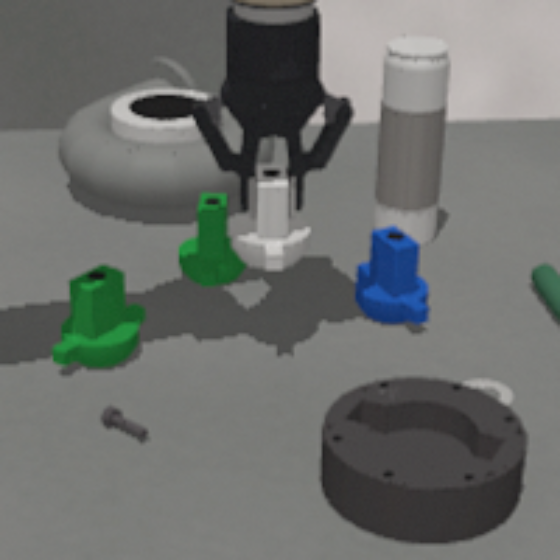

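Held: opening 25 mm, weight about 4 N, carrier hanging straight. Now I carry it above the mouth, turned to about 45° from the notches.

jog_arm --deltas '[[[0, 0, -0.5], [0.003, 0.006, 0], 0.015], [[0, 0, -2], [0.012, 0.026, 0], 0.015], [[0, 0, -3], [0.024, 0.052, 0], 0.015], [[0, 0, -5], [0.037, 0.08, 0], 0.015], [[0, 0, -7], [0.051, 0.11, 0], 0.015], [[0, 0, -9], [0.065, 0.14, 0], 0.015], [[0, 0, -11], [0.078, 0.168, 0], 0.015], [[0, 0, -12], [0.089, 0.192, 0], 0.015], [[0, 0, -13], [0.098, 0.211, 0.001], 0.015], [[0, 0, -14], [0.103, 0.221, 0.002], 0.015], [[0, 0, -14], [0.104, 0.224, 0.002], 0.015], [[0, 0, -14], [0.104, 0.224, 0.002], 0.015]]'

```text
t: 3.92
tool_pos: [0.5911, 0.0294, 0.117]
tool_rot: [-3.124, -0.325, 0.006]
contact_force: [-0.4, 0.5, -4.1]
opening: 0.0257
```

Run:
```python
from h import *
from station import get_image
for n in("side","top"): cv2.imwrite(f"pics/{n}3.png",get_image(n)[:,:,::-1])
a=cv2.imread("pics/side3.png")[160:310,290:470];b=cv2.imread("pics/top3.png")[100:250,240:420]
cv2.imwrite("pics/c3.png",cv2.resize(np.hstack([a,b]),None,fx=2.2,fy=2.2,interpolation=cv2.INTER_CUBIC))
delta([.5925,.0305,.12],12)
```

```text
t 4.0167 pos [0.5912 0.0308 0.1179] yaw 11.97 F [ 0.3  0.1 -4. ] open 0.0253
shift [ 0.0012  0.0006 -0.0021] turn [-0.06  0.14 -0.03]
```

View pics/c3.png

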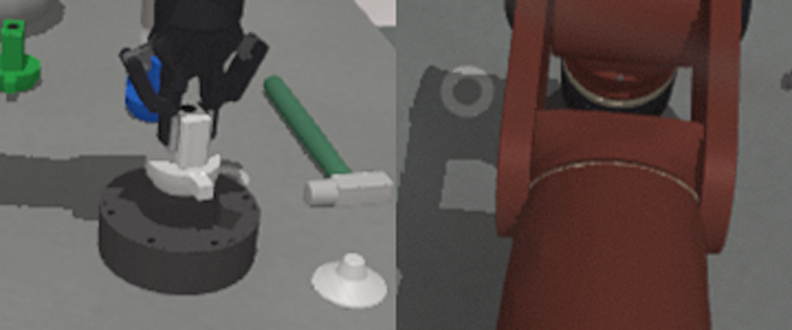

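jog_arm --deltas '[[[0, 0, 0], [0.001, 0, 0.005], 0.015], [[0, 0, 0], [0.001, 0, 0.014], 0.015], [[0, 0, 0], [0.001, 0, 0.023], 0.015], [[0, 0, 0], [0.001, 0, 0.03], 0.015], [[0, 0, 0], [0.001, 0, 0.034], 0.015], [[0, 0, 0], [0.001, 0, 0.034], 0.015]]'

```text
t: 4.52
tool_pos: [0.5918, 0.0309, 0.0832]
tool_rot: [-3.124, -0.328, 0.005]
contact_force: [-1.0, 0.2, -4.9]
opening: 0.0254
```

Run:
```python
from h import *
from station import get_image
cv2.imwrite(f"pics/side4.png",get_image("side")[:,:,::-1])
a=cv2.imread("pics/side4.png")[180:310,320:450]
cv2.imwrite("pics/c4.png",cv2.resize(a,None,fx=4.5,fy=4.5,interpolation=cv2.INTER_CUBIC))
delta([.5925,.0305,.076],12)
print(ray("side",[[375.5,208.6]],.156), proj("side",[[.5925,.0305,.12],[.5925,.0305,.07],[.5925,.0305,.05]]))
```

```text
t 4.5667 pos [0.5925 0.0308 0.0842] yaw 11.98 F [-0.4 -0.  -3.6] open 0.0257
shift [-0.      0.0003  0.0082] turn [-0.03  0.11 -0.02]
[[0.59220688 0.02908138 0.156     ]] [[374.03511317 224.11554383]
 [372.08994232 245.14306564]
 [371.34034572 253.24629146]]
```

View pics/c4.png

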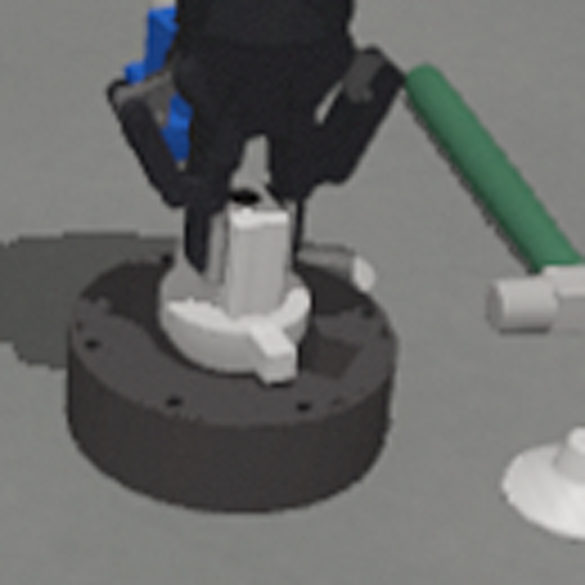

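Carrier is centred over the mouth with the near lug (crop 270,355) over plain rim, left of the notch at (345,350). I lower it in small steps.

jog_arm --deltas '[[[0, 0, 0], [0, 0, 0.002], 0.015], [[0, 0, 0], [0, 0, 0.004], 0.015], [[0, 0, 0], [0, 0, 0.006], 0.015], [[0, 0, 0], [0, 0, 0.007], 0.015], [[0, 0, 0], [0, 0, 0.007], 0.015]]'

```text
t: 4.98
tool_pos: [0.5931, 0.0306, 0.0781]
tool_rot: [-3.124, -0.328, 0.001]
contact_force: [-0.8, -0.1, -4.6]
opening: 0.0257
```

jog_arm --deltas '[[[0, 0, 0], [0, 0, 0.001], 0.015], [[0, 0, 0], [0, 0, 0.001], 0.015]]'

```text
t: 5.15
tool_pos: [0.5932, 0.0306, 0.0772]
tool_rot: [-3.124, -0.327, 0.0]
contact_force: [0.0, -0.3, -3.6]
opening: 0.0256
```

jog_arm --deltas '[[[0, 0, 0], [0, 0, 0.001], 0.015], [[0, 0, 0], [0, 0, 0.001], 0.015]]'

```text
t: 5.32
tool_pos: [0.5935, 0.0305, 0.0768]
tool_rot: [3.124, 0.328, 0.001]
contact_force: [-1.0, -0.3, -1.9]
opening: 0.0256
```

jog_arm --deltas '[[[0, 0, 0], [0, 0, 0.001], 0.015], [[0, 0, 0], [0, 0, 0.001], 0.015]]'

```text
t: 5.48
tool_pos: [0.5935, 0.0305, 0.0768]
tool_rot: [3.124, 0.328, 0.0]
contact_force: [-4.8, 0.1, 4.6]
opening: 0.0251
```

Contact: upward force about 8 N, with the height stalled at 76.8 mm. I pause and check with a picture.

jog_arm --deltas '[[[0, 0, 0], [0, 0, 0], 0.015], [[0, 0, 0], [0, 0, 0], 0.015], [[0, 0, 0], [0, 0, 0], 0.015], [[0, 0, 0], [0, 0, 0], 0.015], [[0, 0, 0], [0, 0, 0], 0.015], [[0, 0, 0], [0, 0, 0], 0.015]]'

```text
t: 5.98
tool_pos: [0.5935, 0.0305, 0.0767]
tool_rot: [3.124, 0.328, 0.0]
contact_force: [-4.7, 0.1, 6.4]
opening: 0.025
```

Run:
```python
from h import *
from station import get_image
cv2.imwrite(f"pics/side5.png",get_image("side")[:,:,::-1])
a=cv2.imread("pics/side5.png")[180:310,320:450]
cv2.imwrite("pics/c5.png",cv2.resize(np.clip(a*1.6,0,255).astype(np.uint8),None,fx=4.5,fy=4.5,interpolation=cv2.INTER_CUBIC))
delta([.5925,.0305,.076],12)
```

```text
t 6.0333 pos [0.5935 0.0305 0.0767] yaw 11.97 F [-5.1 -1.2  5.7] open 0.0257
shift [-0.001  -0.0002  0.0007] turn [ 0.02 -0.01 -0.03]
```

View pics/c5.png

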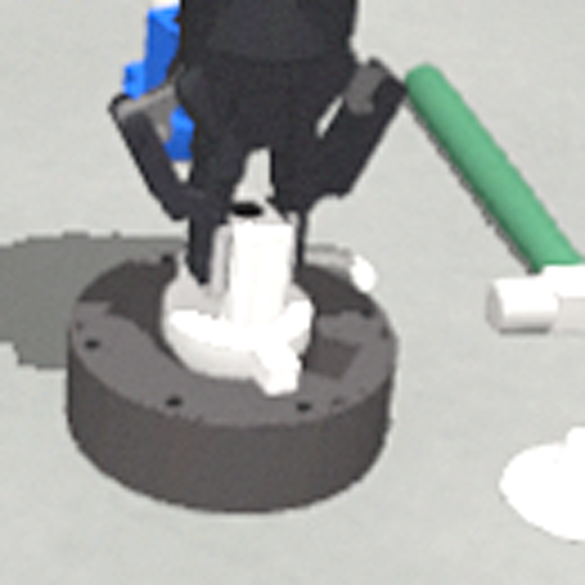

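The lugs are on the rim (near lug at crop 280,370, notch at 345,345), about 45° off, and the pause is done. Now I turn (tool −z = CCW in world) with the light pressure held.

jog_arm --deltas '[[[0, 0, -3], [0, 0, 0], 0.015], [[0, 0, -7], [0, 0, 0], 0.015], [[0, 0, -11], [0, 0, 0], 0.015], [[0, 0, -15], [0, 0, 0], 0.015], [[0, 0, -19], [0, 0, 0], 0.015], [[0, 0, -23], [0, 0, 0], 0.015], [[0, 0, -27], [0, 0, 0], 0.015], [[0, 0, -30], [0, 0, 0], 0.015]]'

```text
t: 6.7
tool_pos: [0.5956, 0.0312, 0.0768]
tool_rot: [2.931, 1.128, 0.01]
contact_force: [2.3, 1.9, 0.0]
opening: 0.0253
```

jog_arm --deltas '[[[0, 0, -3], [0, 0, 0], 0.015], [[0, 0, -6], [0, 0, 0], 0.015], [[0, 0, -9], [0, 0, 0], 0.015], [[0, 0, -12], [0, 0, 0], 0.015], [[0, 0, -14], [0, 0, 0], 0.015], [[0, 0, -15], [0, 0, 0], 0.015], [[0, 0, -15], [0, 0, 0], 0.015]]'

```text
t: 7.28
tool_pos: [0.593, 0.0306, 0.0746]
tool_rot: [-2.761, -1.498, 0.0]
contact_force: [-0.6, -0.3, -4.3]
opening: 0.0256
```

The force is back to bare weight (−4.3 N) and the height dropped to 74.6 mm, so the lugs have found the notches. I lower gently.

jog_arm --deltas '[[[0, 0, 0], [0, 0, 0.001], 0.015], [[0, 0, 0], [0, 0, 0.002], 0.015], [[0, 0, 0], [0, 0, 0.003], 0.015], [[0, 0, 0], [0, 0, 0.004], 0.015], [[0, 0, 0], [0, 0, 0.004], 0.015]]'

```text
t: 7.7
tool_pos: [0.593, 0.0306, 0.0709]
tool_rot: [-2.761, -1.498, 0.001]
contact_force: [0.0, 0.1, -4.5]
opening: 0.0252
```

jog_arm --deltas '[[[0, 0, 0], [0, 0, 0.0015], 0.015], [[0, 0, 0], [0, 0, 0.003], 0.015], [[0, 0, 0], [0, 0, 0.0045], 0.015], [[0, 0, 0], [0, 0, 0.0045], 0.015]]'

```text
t: 8.03
tool_pos: [0.5929, 0.0306, 0.0663]
tool_rot: [-2.761, -1.498, 0.001]
contact_force: [0.2, 0.2, -4.2]
opening: 0.0255
```

jog_arm --deltas '[[[0, 0, 0], [0, 0, 0.001], 0.015], [[0, 0, 0], [0, 0, 0.002], 0.015], [[0, 0, 0], [0, 0, 0.002], 0.015]]'

```text
t: 8.28
tool_pos: [0.5931, 0.0306, 0.0646]
tool_rot: [-2.761, -1.498, 0.0]
contact_force: [-0.5, -0.2, -4.0]
opening: 0.0251
```

jog_arm --deltas '[[[0, 0, 0], [0, 0, 0.001], 0.015], [[0, 0, 0], [0, 0, 0.001], 0.015]]'

```text
t: 8.45
tool_pos: [0.5931, 0.0306, 0.0636]
tool_rot: [-2.761, -1.498, 0.0]
contact_force: [-0.3, -0.4, -4.9]
opening: 0.0256
```

jog_arm --deltas '[[[0, 0, 0], [0, 0, 0.001], 0.015], [[0, 0, 0], [0, 0, 0.001], 0.015]]'

```text
t: 8.62
tool_pos: [0.5934, 0.0305, 0.063]
tool_rot: [2.761, 1.498, 0.001]
contact_force: [0.2, -0.9, -3.8]
opening: 0.0256
```

jog_arm --deltas '[[[0, 0, 0], [0, 0, 0.0005], 0.015], [[0, 0, 0], [0, 0, 0.0005], 0.015]]'

```text
t: 8.78
tool_pos: [0.5935, 0.0305, 0.0629]
tool_rot: [2.761, 1.498, 0.0]
contact_force: [-1.2, -0.1, -0.3]
opening: 0.025
```

It is on the floor at 62.9 mm, 13.9 mm below the rim contact. I release and rise.

jog_arm --deltas '[[[0, 0, 0], [0, 0, 0], 0.04], [[0, 0, 0], [0, 0, 0], 0.06], [[0, 0, 0], [0, 0, 0], 0.07], [[0, 0, 0], [0, 0, 0], 0.07], [[0, 0, 0], [0, 0, 0], 0.07], [[0, 0, 0], [0, 0, -0.01], 0.07], [[0, 0, 0], [0, 0, -0.03], 0.07], [[0, 0, 0], [0, 0, -0.06], 0.07], [[0, 0, 0], [0, 0, -0.09], 0.07], [[0, 0, 0], [0, 0, -0.12], 0.07], [[0, 0, 0], [0, 0, -0.14], 0.07], [[0, 0, 0], [0, 0, -0.14], 0.07]]'

```text
t: 9.78
tool_pos: [0.5965, 0.0304, 0.21]
tool_rot: [2.756, 1.495, 0.015]
contact_force: [0.6, -0.5, 1.9]
opening: 0.0702
```

Run:
```python
from h import *
delta([.43,.30,.22],57)
```

```text
t 9.7833 pos [0.5965 0.0304 0.21  ] yaw 56.98 F [ 0.6 -0.5  1.9] open 0.0702
shift [ 0.1354 -0.2864 -0.0122] turn [ 0.59 -0.32 -0.02]
```

jog_arm --deltas '[[[0, 0, 0], [0.006, -0.013, 0], 0.07], [[0, 0, 0], [0.018, -0.038, 0], 0.07], [[0, 0, 0], [0.032, -0.068, -0.01], 0.07], [[0, 0, 0], [0.047, -0.1, -0.01], 0.07], [[0, 0, 0], [0.062, -0.132, -0.01], 0.07], [[0, 0, 0], [0.077, -0.163, -0.01], 0.07], [[0, 0, 0], [0.092, -0.194, -0.01], 0.07], [[0, 0, 0], [0.106, -0.224, -0.01], 0.07], [[0, 0, 0], [0.118, -0.25, -0.01], 0.07], [[0, 0, 0], [0.128, -0.27, -0.01], 0.07], [[0, 0, 0], [0.134, -0.283, -0.01], 0.07], [[0, 0, 0], [0.135, -0.286, -0.01], 0.07]]'

```text
t: 10.78
tool_pos: [0.4242, 0.3012, 0.2104]
tool_rot: [-2.758, -1.503, 0.005]
contact_force: [-0.3, -0.2, -0.4]
opening: 0.0698
```

Run:
```python
from h import *
from station import get_image
for n in("side","top"): cv2.imwrite(f"pics/{n}6.png",get_image(n)[:,:,::-1])
a=cv2.imread("pics/side6.png")[190:310,310:440];b=cv2.imread("pics/top6.png")[110:230,270:400]
cv2.imwrite("pics/c6.png",cv2.resize(np.hstack([a,b]),None,fx=3,fy=3,interpolation=cv2.INTER_CUBIC))
A=cv2.imread("pics/top0.png")[170:250,460:550];B=cv2.imread("pics/top6.png")[170:250,460:550]
print("three-lug diff",cv2.absdiff(A,B).mean(), cv2.absdiff(A,B).max())
```

```text
three-lug diff 7.797037037037037 18
```

View pics/c6.png

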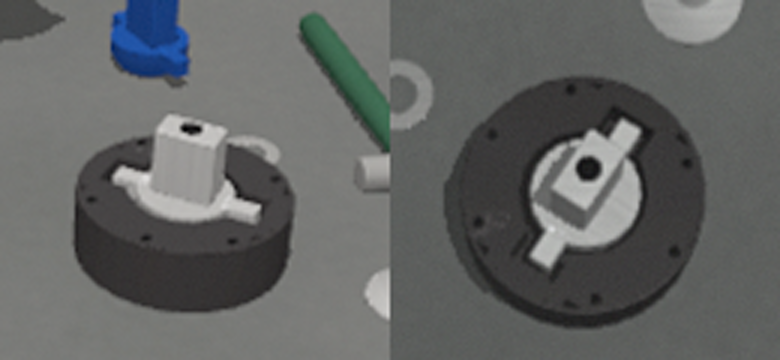

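Both views show the lugs in the notches and the top flush with the rim: top hole at (336,166), side hole at (373.5,232.5). One triangulation check, then I hand in.

Run:
```python
from h import *
from station import job,ctrl
from scipy.optimize import least_squares
s=least_squares(lambda X:np.r_[proj("top",X)[0]-[336,166],proj("side",X)[0]-[373.5,232.7]],[.59,.03,.12])
print("hole centre (expect z .126)",s.x,s.fun)
B=ray("top",np.array([270,110])+(np.array([[627,130],[545,255]])-[390,0])/3,.05);d=B[0]-B[1];print("lug axis",np.degrees(np.arctan2(d[1],d[0])),B.mean(0))
print(ctrl.get_obs()["contact_force"]); job.finish_job()
```

```text
hole centre (expect z .126) [0.59233081 0.02871121 0.10091046] [ 0.00825761 -0.11460873 -0.12855654  0.03275475]
lug axis -32.26512153848713 [0.59188585 0.02801836 0.05      ]
[ 1.35958775 -0.72646439 -0.06872529]
the job is handed in; nothing more can be done
```

I picked up the two-lug carrier by its block and set its lugs on the rim about 45° from the notches. I held it there for about half a second, pressing at roughly 10 N. I then turned it 45° until the lugs found the notches, lowered it to the floor, let go, moved the arm clear and handed the job in at about 10.9 s. No verdict came back.

**Last checks**
- **Depth:** the carrier stopped 13.9 mm below the rim contact (14 mm expected). Two views put the block's top at z = 0.101 m, against 0.100 m when home. My script's label "expect z .126" was a slip, because the seat at 0.024 plus the 0.076 block height gives 0.100.
- **Angle and centring:** the lug axis reads −32.3° against about −33° for the notches, and the centre is within about 2 mm of the bore. Both views show the lugs in the notches and the top flush with the rim.
- **Forces:** I read no more than about 8 N on the tool at any step, and about 1.5 N after release, when the arm was clear and touching nothing.
- **Three-lug carrier:** I never went near it. Its picture patch differs from the first one only by up to 18 grey levels, which looks like shadow or light; I did not measure its position again.

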